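Throw the pawl and wind back a clay extruder

TASK

Get the bench clay extruder ready for reloading. Its ratchet wheel is hooked hard on the pawl, so first ease the crank forward by about a third of a tooth to take the tooth off the pawl, then lift the pawl by its red knob and throw it right over its pin onto its rest, without dragging it out against the tooth. Then wind the crank backward until the yellow crosshead comes up firm against the brass head of its stop bolt, without forcing it, let go, and leave the other things on the table where they are.

Things in the scene. Friction and masses are not known exactly. Their poses are not given: they have to be found in the camera images.
- extruder: Bench clay extruder fixed on a plywood board 300 x 670 x 18 mm. Origin under the middle of its blue-grey gear housing (70 mm in x, 90 in y, top at 195). x: along the crank shaft, roughly away from the robot; y: along the rack, to the steel barrel at the left; z up. Crank on the -x side, ratchet wheel and pawl on the +x side. Barrel at y 190 to 451, rack tail to y -205, wound back up to -280.
- crank_centre (a point): Point on the crank shaft's axis, 150 mm up, in the plane where the handle's middle circles. Axes as the extruder's. FORWARD (ram to the barrel) is a positive turn about +x, clockwise seen from the robot: the handle goes from top to the -y side. BACKWARD: from top to the +y side. It takes 0.9 N m to turn either way (about 11 N at the handle) and stays where left. The ram moves 20 mm per rad.
- handle_grip (a point): Middle of the crank's wooden handle: a bar 24 mm thick, 96 mm long, lying along the shaft direction, 85 mm from crank_centre, free to turn on its own pin. Starts anywhere in the upper half of its circle. The flat crank arm is at its +x end, 51 mm from this point.
- wheel: Steel ratchet wheel (carries crank and handle), 100 mm across, 12 saw teeth 30 degrees apart, 9 mm deep; origin on the shaft. At the start a tooth hooks the pawl's nose at the wheel's top: lifting the pawl then drags the wheel along, at 18 N or more between them, which harms the teeth. With the crank eased 0.1 to 0.4 rad forward the pawl lifts freely; at 0.5 rad it drops behind the next tooth.
- pawl: Dark steel gravity pawl, 61 mm from pin to nose, about 0.12 kg, origin on its pin. At the start it lies from the pin towards -y, 25 degrees below level, nose on the wheel. It swings up and over the pin, 152 degrees in all, to a rest on the barrel side. It falls to whichever side of upright it is let go on, and stays there by its weight.
- pawl_knob (a point): Middle of the pawl's red lifting knob: a round bar 14 mm thick, 46 mm long, lying along the shaft direction on the pawl's +x side, 45 mm from the pin's axis. Its outer end is 23 mm from this point towards +x; the pawl and wheel begin 35 mm from it towards -x.
- pawl_pivot (a point): Point on the axis of the pawl's pin (along x), 220 mm up, in the plane where the knob's middle swings. Axes as the extruder's. The knob starts about 41 mm to its -y side and 19 mm below it, passes over the top and rests about 27 mm to its +y side and 36 mm above it.
- ram: The ram: toothed rack 20 mm square and yellow crosshead plate 62 x 16 x 94 mm (x, y, z), sliding along the extruder's y axis; to be moved by the crank only.
- crosshead_face (a point): Point on the crosshead's face that looks to -y (towards the gear housing) and meets the bolt's head, 153 mm up.
- stop_bolt: Stop bolt on the gear housing's +y side, facing the crosshead, brass head 17 mm across, origin at the middle of the head's outer face. Locked, at a different depth each time, unyielding. What is pushed at the handle over the 11 N that turn the crank arrives here about fourfold. Seated firm is 20 to 55 N here (5 to 13 N more at the handle), kept for half a second; more strains the rack.
- bolt_head (a point): Middle of the outer face of the stop bolt's brass head, 153 mm up. The gap to crosshead_face along y is 38 to 70 mm at the start, 0 when seated.
- die_ring: Spare aluminium die ring, 84 mm across, 10 mm high, on the extruder's board. Leave alone.
- wood_knife: Wooden modelling knife, 200 mm long, on the extruder's board. Leave alone.
- teapot: Unfired teapot, 116 mm high, on the plywood ware board to the right. Leave alone.
- mug: Unfired mug, 85 mm high, on the ware board. Leave alone.
- bowl: Unfired bowl, 150 mm across, on the ware board. Leave alone.
- needle_tool: Needle tool with a wooden handle, 110 mm, on the ware board. Leave alone.
- sponge_block: Yellow sponge block 100 x 60 x 35 mm on the table. Leave alone.

How it is judged:
By the outcome, as a careful person would: the job done as asked, in the order asked, and still so for the second after the job is handed in, with the robot touching nothing.
It also fails if it takes over 72 s, if anything falls off the work surface, if the arm or the gripper's body presses on something with over 40 N, if the wrist force passes 120 N, or if a joint passes its speed limit or range.

ROBOT

A 6-joint arm with a two-finger parallel gripper is mounted at the origin on the work surface. World frame = base frame: x ahead of the robot, y to its left, z up, the work surface at z = 0. Lengths are in mm, angles in rad, forces in N, time in s.
With the tool pointing down it reaches from about 350 to 775 mm from the base axis. Payload 7.3 kg.
Tool frame: the origin (TCP) lies at the very end of the fingers, on their centre line; the grasp point (between the pads) lies 19 mm behind it; x points along the fingers, y is the direction in which the jaws open and shut, and the axes are right-handed (so a half turn about x gives the same grasp; the last joint's range is limited). The gripper opens to 92 mm and grips with 3 to 60 N. Pads are 19 mm wide; open, the fingers measure 130 mm over their backs; the gripper's body (75 mm by 190 mm) begins 47 mm behind the grasp point.
Start: joints at [-1.346, 0.342, 1.524, -0, 1.275, -0.146], TCP at [190.263, -489.331, 226.741] pointing down, gripper open.
Joint ranges: [-2.53, 2.53], [-0.77, 2.02], [0.04, 2.7], [-1, 4.14], [0.28, 2.66], [-3.11, 3.11]. Speed limits (rad/s): [2.57, 2.57, 3.14, 3.14, 3.14, 3.14].

INTERFACE

Orientations are given as [roll, pitch, yaw] about the fixed x, y, z axes, in that order (R = Rz(yaw) Ry(pitch) Rx(roll)).
In Python, from plant import bot gives the robot as it stands.
- The arm moves only by the tool step_arm, never from a script. Its argument "targets" is a list that holds one entry, the list of rows, each a list of 4 numbers: the shift along the tool's x, y, z in m, then the turn about the tool's x in degrees. A call has exactly 5 rows; each row is the pose to reach, as a shift and turn from the pose measured when the call began, along the tool's axes at that moment; what a row does not reach only later rows make up. A row lasts 1/12 s, in which the tool goes at most 41.7 mm and 7.16 degrees, less where a joint would pass 70% of its speed; a pose out of reach is approached as far as the arm can. A call with a gripper value outside its range is refused whole. "jaw" is the closure, from 0 (fully open) to 1 (shut), set as the call begins (left out, the last holds). The fingers move at their own pace and stop on an object; the grip force is fixed at half the most. Time passes only in rows, so rows that repeat a pose let the fingers close, or fill a call up. It gives the time, the measured TCP pose, the force and the opening at its end, in the units of the state.
- bot.get_obs(): the state, without advancing time (a new reading comes with each control period).
- bot.capture(name): name is "side" or "top"; returns a dict with "color" (420x560x3 uint8, red, green, blue), "depth" (420x560 float32, mm along the optical axis (not along the pixel's ray), 0 where there is no reading), "fov_y" (degrees; the focal length in pixels is half the picture's height over the tangent of half this angle, whatever the lens; pixels are square), "cx", "cy" (the principal point, pixels), "rvec" (rotation vector, rad) and "tvec" (3), from world to camera coordinates, as OpenCV has them. Camera axes: x right, y down, z forward; pixel columns grow to the right and rows downward; lengths in mm; the calibration is good to about 2 mm. A picture is of the moment at which its call begins.
- bot.close_job(): hands the job in, once; it reports no verdict.
The state is a dict: "time": time; "joint_positions": joint angles; "dq": joint speeds; "tau": joint torques, N m; "tool_pos": TCP position; "tcp_rot": TCP orientation; "contact_force": force on the tool from outside, world axes, zero at the start; "moment": the same for the moment, N m; "grip_width": finger opening in mm.
Only numpy, scipy, OpenCV 4.12 (cv2) and the standard library are available. Lean on these libraries where they do the work, as an engineer would, in place of code of your own. Each camera call takes 0.05 s, during which the arm holds its last target. There are 200 camera calls.

## Working session

There is one attempt and no reset: what is moved stays moved. The work goes in short steps, Python scripts to look and compute and a tool call to move; the robot and the scene stay as the last step left them, time stands still between calls to the robot, and variables do not carry over. Pictures are saved under pics/ and viewed, about 8 in all and at most 12, crops included, and the job is handed in when it is done.

Besides the shell and the picture viewer there is one more tool, called after ">>>" in YAML: its name, and indented under it one key for each argument. step_arm: Moves the arm, as the interface text tells. Its arguments: {"type":"object","properties":{"targets":{"type":"array","items":{"type":"array","items":{"type":"array","items":{"type":"number"}}}},"jaw":{"type":"number"}},"required":["targets"]}

```bash
mkdir -p pics
cat > h.py <<'E'
import numpy as np, cv2
from scipy.spatial.transform import Rotation as R
from plant import bot
def cap(n,save=None):
    c=bot.capture(n)
    if save: cv2.imwrite('pics/'+save,c['color'][:,:,::-1])
    np.savez('pics/last_'+n,**c)
    return c
def cloud(c):
    d=c['depth'];h,w=d.shape;f=h/2/np.tan(np.radians(c['fov_y'])/2)
    v,u=np.mgrid[:h,:w]
    P=np.stack([(u-c['cx'])/f*d,(v-c['cy'])/f*d,d],-1)
    Rm=cv2.Rodrigues(np.array(c['rvec'],float))[0]
    return (P-np.array(c['tvec'],float).ravel())@Rm
def load(n):
    return {k:v for k,v in np.load('pics/last_%s.npz'%n).items()}
E
python3 - <<'E'
from h import *
a=cap('side','s1.png');b=cap('top','t1.png')
o=bot.get_obs();print({k:np.round(v,3) for k,v in o.items()})
for c in (a,b):
    Rm=cv2.Rodrigues(np.array(c['rvec'],float))[0];print(-Rm.T@np.array(c['tvec']).ravel(),Rm[2],c['fov_y'])
E
```

```text
{'time': np.float64(0.1), 'joint_positions': array([-1.346,  0.343,  1.525, -0.   ,  1.275, -0.146]), 'dq': array([ 0.001, -0.002, -0.001, -0.001, -0.001,  0.001]), 'tau': array([ 1.0000e-03, -4.3200e+01, -2.4469e+01,  7.2000e-02,  5.3000e-02,
       -0.0000e+00]), 'tool_pos': array([ 190.171, -488.971,  226.122]), 'tcp_rot': array([-1.71 ,  1.569,  1.803]), 'contact_force': array([0.247, 0.256, 0.145]), 'moment': array([ 0.009,  0.036, -0.016]), 'grip_width': np.float64(91.837)}
[-418.07917834 -980.65520492 1172.36070813] [ 0.56756301  0.56114939 -0.6024812 ] 44.73349716432019
[ 262.96648598  -78.34548592 1447.11360693] [ 0.17884381  0.01549327 -0.98375548] 46.985831998084436
```

View pics/s1.png

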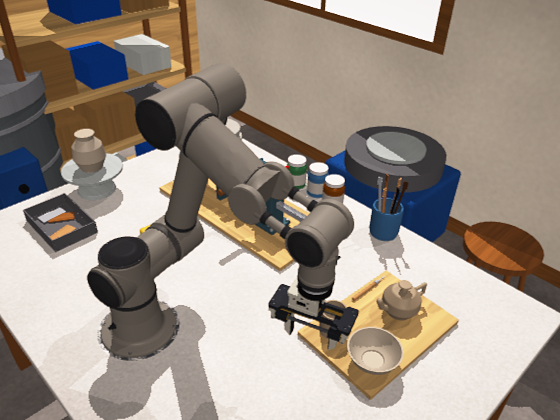

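View pics/t1.png

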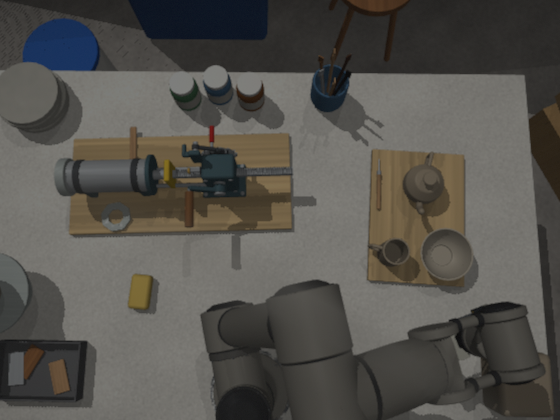

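The top view shows the extruder at upper left: handle about (189,208), red knob (212,133), yellow crosshead (169,174), housing (218,168). The arm hides most of it from the side camera.

Run:
```python
from h import *
c=load('top');P=cloud(c);im=c['color'];x0,x1,y0,y1=60,300,115,245
cv2.imwrite('pics/t1c.png',cv2.resize(im[y0:y1,x0:x1,::-1],None,fx=3.3,fy=3.3,interpolation=cv2.INTER_CUBIC))
hsv=cv2.cvtColor(im,cv2.COLOR_RGB2HSV).astype(int)
H,S,V=hsv[...,0],hsv[...,1],hsv[...,2]
roi=np.zeros(H.shape,bool);roi[y0:y1,x0:x1]=1
def rep(n,m):
    q=P[m];print(n,m.sum(),'med',np.round(np.median(q,0)),'p5',np.round(np.percentile(q,5,axis=0)),'p95',np.round(np.percentile(q,95,axis=0)))
rep('red',roi&((H<6)|(H>174))&(S>150)&(V>80))
rep('yellow',roi&(H>20)&(H<32)&(S>180)&(P[...,2]>100))
hm=np.zeros_like(roi);hm[185:232,178:200]=1
rep('handle',hm&(P[...,2]>60))
# board plane & orientation
b=roi&(abs(P[...,2]-18)<5)&(S>60)
r=cv2.minAreaRect(P[b][:,:2].astype(np.float32));print('board',r,np.median(P[b][:,2]))
for v,u in [(160,218),(168,218),(175,218),(173,270),(173,280),(175,110),(175,130),(190,189),(200,189),(210,189),(220,189)]:print(u,v,np.round(P[v,u]))
```

```text
red 57 med [693. 111. 207.] p5 [674. 106. 204.] p95 [712. 115. 211.]
yellow 167 med [593. 232. 165.] p5 [572. 227. 120.] p95 [623. 240. 171.]
handle 418 med [501. 162. 197.] p5 [446. 148.  93.] p95 [574. 189. 203.]
board ((614.771240234375, 228.48416137695312), (326.5044250488281, 668.964111328125), 2.205065965652466) 18.24282105080152
218 160 [623.  91. 194.]
218 168 [600.  90. 197.]
218 175 [581.  90. 196.]
270 173 [602. -48. 140.]
280 173 [604. -76. 133.]
110 175 [585. 391. 164.]
130 175 [585. 335. 167.]
189 190 [539. 166. 194.]
189 200 [511. 163. 201.]
189 210 [484. 162. 201.]
189 220 [457. 161. 199.]
```

View pics/t1c.png

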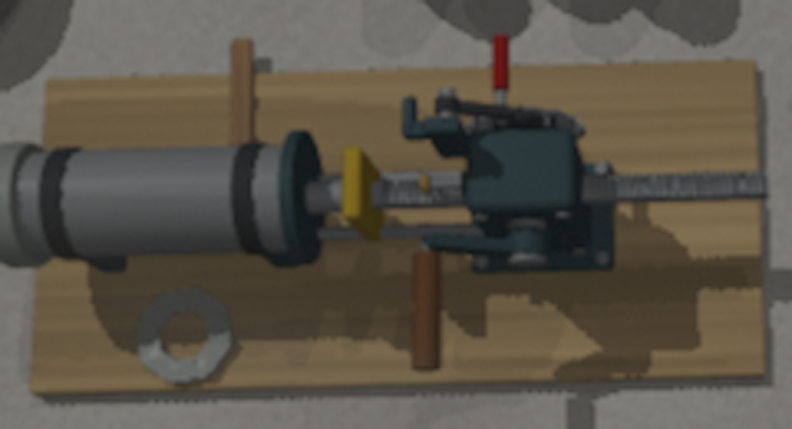

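Crop: red knob tip at (500,62) in the crop, handle (425,310), crosshead (362,195), brass bolt head (425,182), housing (520,168). The geometry agrees with the given sizes: yaw is about 2.3°, and the handle sits about 62° from top on the +y side. I'll refine this and work out the approach.

```bash
cat >> h.py <<'E'
psi=np.radians(2.3);ex=np.array([np.cos(psi),np.sin(psi),0]);ey=np.array([-np.sin(psi),np.cos(psi),0])
O=np.array([600.,90,0])  # provisional
def loc(p): p=np.asarray(p,float)-O; return np.stack([p@ex,p@ey,p[...,2]],-1)
def glob(l): return O+l[0]*ex+l[1]*ey+np.array([0,0,l[2]])
def st():
    o=bot.get_obs(); return o['tool_pos'],R.from_euler('xyz',o['tcp_rot']).as_matrix(),o
def shift(target):
    p,M,o=st(); return np.round(M.T@(np.asarray(target)-p)/1000,4)
E
python3 - <<'E'
from h import *
c=load('top');P=cloud(c);L=loc(P);im=c['color']
hsv=cv2.cvtColor(im,cv2.COLOR_RGB2HSV).astype(int)
m=(abs(L[...,2]-195)<4)&(abs(L[...,0])<60)&(abs(L[...,1])<70)
q=L[m];print('housing top',m.sum(),np.percentile(q,[1,50,99],axis=0).round(1).tolist())
ym=(hsv[...,0]>20)&(hsv[...,0]<32)&(hsv[...,1]>150)
for n,(a,b) in {'cross':(120,165),'bolt':(60,118)}.items():
    mm=ym&(L[...,1]>a)&(L[...,1]<b)&(abs(L[...,0])<50)&(L[...,2]>100)
    q=L[mm];print(n,mm.sum(),np.percentile(q,[1,25,50,75,99],axis=0).round(1).tolist())
hm=(L[...,2]>170)&(L[...,0]<-56)&(L[...,0]>-170)&(L[...,1]>40)&(L[...,1]<120)
q=L[hm];print('handle',hm.sum(),np.percentile(q,[1,50,99],axis=0).round(1).tolist())
rm=((hsv[...,0]<6)|(hsv[...,0]>174))&(hsv[...,1]>120)&(abs(L[...,1]-20)<20)&(L[...,2]>150)
q=L[rm];print('knob',np.percentile(q,[1,50,99],axis=0).round(1).tolist(), q[q[:,2]>206].mean(0).round(1))
p,M,o=st();print(p,'\n',M.round(3))
t=np.column_stack([[0,0,-1],ey,np.cross([0,0,-1],ey)])
for s in (1,-1):
    T=t.copy();T[:,1:]*=s;print(np.degrees(R.from_matrix(M.T@T).as_rotvec()).round(2))
E
```

```text
housing top 712 [[-53.6, -39.9, 191.1], [5.9, 3.6, 195.0], [50.9, 67.0, 198.7]]
cross 219 [[-23.5, 136.2, 103.3], [-15.8, 137.8, 143.5], [-0.3, 141.4, 164.0], [18.0, 147.0, 168.1], [35.2, 153.0, 172.7]]Traceback (most recent call last):
  File "<stdin>", line 9, in <module>
    return _quantile_unchecked(
        a, q, axis, out, overwrite_input, method, keepdims, weights)
    return _ureduce(a,
                    func=_quantile_ureduce_func,
    ...<5 lines>...
                    overwrite_input=overwrite_input,
                    method=method)
    r = func(a, **kwargs)
    result = _quantile(arr,
                       quantiles=q,
    ...<2 lines>...
                       out=out,
                       weights=wgt)
    slices_having_nans = np.isnan(arr[-1, ...])
                                  ~~~^^^^^^^^^
IndexError: index -1 is out of bounds for axis 0 with size 0
```

Run:
```python
from h import *
c=load('top');P=cloud(c);L=loc(P);im=c['color']
hsv=cv2.cvtColor(im,cv2.COLOR_RGB2HSV).astype(int)
pc=lambda n,q:print(n,len(q),np.percentile(q,[1,50,99],axis=0).round(1).tolist())
m=(abs(L[...,2]-195)<4)&(abs(L[...,0])<28)&(abs(L[...,1])<70);pc('housing y',L[m])
m=(abs(L[...,2]-195)<4)&(abs(L[...,0])<50)&(abs(L[...,1])<28);pc('housing x',L[m])
for v in (168,170,172):
  for u in (186,187,188,189,190,191,192): print(u,v,hsv[v,u],L[v,u].round())
hm=(L[...,2]>170)&(L[...,0]<-56)&(L[...,0]>-170)&(L[...,1]>40)&(L[...,1]<120)
pc('handle',L[hm])
rm=((hsv[...,0]<6)|(hsv[...,0]>174))&(hsv[...,1]>120)&(abs(L[...,1]-20)<20)&(L[...,2]>150)
pc('knob',L[rm])
p,M,o=st();print(p,'\n',M.round(3))
t=np.column_stack([[0,0,-1],ey,np.cross([0,0,-1],ey)])
for s in (1,-1):
    T=t.copy();T[:,1:]*=s;print(np.degrees(R.from_matrix(M.T@T).as_rotvec()).round(2))
```

```text
housing y 560 [[-25.2, -39.9, 191.2], [1.1, 3.1, 195.2], [27.6, 47.4, 198.7]]
housing x 438 [[-24.9, -26.5, 191.2], [6.1, 0.8, 195.1], [40.4, 27.5, 198.8]]
186 168 [45  5 98] [ 32. 107.  87.]
187 168 [ 18  59 100] [ 31. 104.  90.]
188 168 [ 19 116 103] [ 12.  88. 159.]
189 168 [19 93 90] [ 12.  85. 161.]
190 168 [23 13 80] [ 13.  83. 154.]
191 168 [105   6  90] [32. 92. 88.]
192 168 [90  6 91] [31. 89. 92.]
186 170 [23 31 66] [ 15.  99. 129.]
187 170 [ 19 101  93] [ 15.  96. 130.]
188 170 [ 20 151 105] [  7.  88. 158.]
189 170 [ 20 119  86] [  6.  85. 162.]
190 170 [30  3 73] [  6.  82. 160.]
191 170 [105   6  90] [  6.  79. 161.]
192 170 [90  6 90] [  9.  78. 151.]
186 172 [45  8 65] [  9.  99. 128.]
187 172 [18 72 71] [ 10.  97. 127.]
188 172 [ 20 148  76] [  0.  87. 162.]
189 172 [ 20 133  69] [  0.  84. 162.]
190 172 [19 49 57] [  1.  83. 157.]
191 172 [105   8  62] [ 10.  86. 126.]
192 172 [90  4 60] [  8.  82. 132.]
handle 335 [[-154.7, 61.6, 185.0], [-107.0, 76.3, 197.7], [-56.3, 89.2, 205.0]]
knob 64 [[71.4, 11.7, 202.7], [93.1, 16.0, 207.1], [114.6, 20.7, 211.8]]
[ 190.17115747 -488.97124003  226.12157761] 
 [[-0.     0.362 -0.932]
 [ 0.001 -0.932 -0.362]
 [-1.    -0.001 -0.   ]]
[-1.6106e+02 -1.1000e-01  0.0000e+00]
[18.94  0.    0.08]
```

>>> step_arm:
  targets:
    - [[-0.015, -0.016, -0.036, 4], [-0.03, -0.032, -0.072, 8], [-0.045, -0.048, -0.108, 12], [-0.06, -0.065, -0.144, 16], [-0.07, -0.08, -0.18, 18.94]]
  jaw: 0

```text
time: 0.52
tool_pos: [329.1, -348.5, 297.1]
tcp_rot: [-1.615, 1.57, 1.562]
contact_force: [0.8, -1.3, 0.2]
grip_width: 91.6
```

```bash
sed -i 's/^O=.*/O=np.array([605.9,93.7,0])/' h.py
python3 - <<'E'
from h import *
p,M,o=st();print(p,M.round(3).tolist(),o['contact_force'])
T=np.column_stack([[0,0,-1],-ey,-np.cross([0,0,-1],ey)])
print(np.degrees(R.from_matrix(M.T@T).as_rotvec()).round(2))
g=glob([-128,74,290]);print(g,shift([480,-200,300]),shift(g))
E
```

```text
[ 329.12176345 -348.51936557  297.06857473] [[0.0, 0.036, -0.999], [0.001, -0.999, -0.036], [-1.0, -0.001, -0.0]] [ 0.82050879 -1.31367248  0.21325903]
[-0.24 -0.    0.04]
[475.03336478 162.50351579 290.        ] [-0.0028 -0.143  -0.1561] [ 0.0074 -0.5054 -0.1642]
```

>>> step_arm:
  targets:
    - [[0, -0.03, -0.025, 0], [0, -0.065, -0.05, 0], [0, -0.1, -0.07, 0], [0, -0.135, -0.09, 0], [0, -0.17, -0.11, 0]]

```text
time: 0.93
tool_pos: [433.3, -172.6, 296.9]
tcp_rot: [-1.171, 1.57, 2.007]
contact_force: [1.0, -0.1, -1.1]
grip_width: 91.9
```

>>> step_arm:
  targets:
    - [[0, -0.038, -0.01, 0], [0, -0.076, -0.02, 0], [0, -0.114, -0.03, 0], [0, -0.152, -0.035, 0], [0, -0.19, -0.04, 0]]

```text
time: 1.35
tool_pos: [466.3, 20.7, 296.8]
tcp_rot: [-0.852, 1.569, 2.326]
contact_force: [-0.6, 0.4, -0.4]
grip_width: 91.8
```

Run:
```python
from h import *
p,M,o=st();print(p,M.round(3).tolist(),o['contact_force'],o['joint_positions'].round(2))
print(shift(glob([-128,74,290])), shift(glob([-128,74,171])))
```

```text
[466.28121043  20.68755504 296.83159232] [[-0.001, 0.036, -0.999], [0.001, -0.999, -0.036], [-1.0, -0.001, 0.001]] [-0.56664753  0.37339926 -0.44170884] [-0.12  0.19  1.54  0.    1.41  1.41]
[ 0.007  -0.1414 -0.0139] [ 0.126  -0.1413 -0.014 ]
```

>>> step_arm:
  targets:
    - [[0, -0.035, -0.003, 0], [0, -0.07, -0.006, 0], [0, -0.105, -0.01, 0], [0.01, -0.141, -0.014, 0.2], [0.01, -0.141, -0.014, 0.2]]

```text
time: 1.77
tool_pos: [474.1, 167.4, 285.1]
tcp_rot: [-0.704, 1.566, 2.475]
contact_force: [0.1, -0.4, -0.5]
grip_width: 91.8
```

Run:
```python
from h import *
p,M,o=st();print(p,shift(glob([-128,74,171])))
c=cap('top','t2.png');cv2.imwrite('pics/t2c.png',cv2.resize(c['color'][100:260,60:300,::-1],None,fx=3.3,fy=3.3))
s=cap('side');cv2.imwrite('pics/s2c.png',cv2.resize(s['color'][130:290,140:380,::-1],None,fx=3.3,fy=3.3))
```

```text
[474.08339304 167.36428405 285.12748296] [ 0.1141  0.0053 -0.0012]
```

View pics/s2c.png

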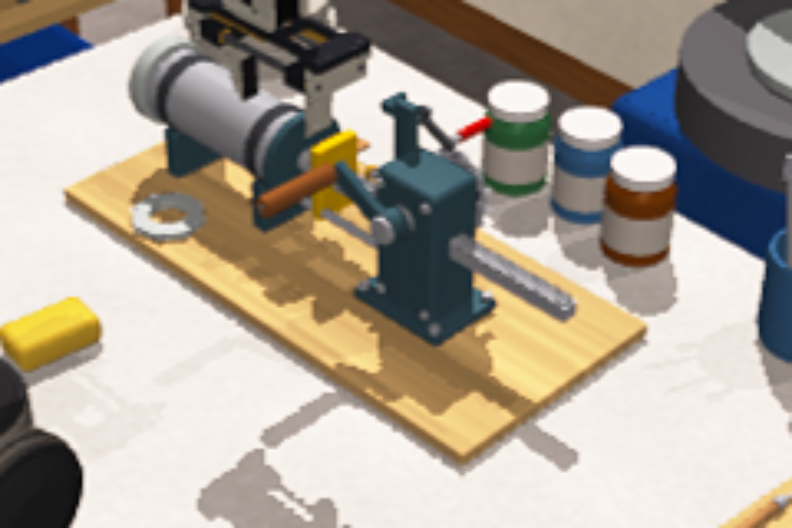

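The side crop shows handle (297,190), hub (385,228), knob (472,130) and crosshead (335,170) all clear. I'll refine the handle centre from this view.

Run:
```python
from h import *
from scipy.optimize import least_squares
for n in ('side','top'):
    c=load(n);L=loc(cloud(c));hsv=cv2.cvtColor(c['color'],cv2.COLOR_RGB2HSV).astype(int)
    m=(hsv[...,0]>5)&(hsv[...,0]<15)&(hsv[...,1]>110)&(L[...,0]>-165)&(L[...,0]<-60)&(abs(L[...,1]-74)<25)&(abs(L[...,2]-190)<25)
    q=L[m]
    if len(q)<20: print(n,len(q));continue
    f=least_squares(lambda p:np.hypot(q[:,1]-p[0],q[:,2]-p[1])-12,[74,189],loss='soft_l1')
    print(n,len(q),f.x,np.percentile(q[:,0],[2,98]),np.hypot(f.x[0],f.x[1]-150))
    k=((hsv[...,0]<6)|(hsv[...,0]>174))&(hsv[...,1]>150)&(L[...,0]>50)&(abs(L[...,1]-15)<30)&(abs(L[...,2]-201)<25)
    q=L[k];f=least_squares(lambda p:np.hypot(q[:,1]-p[0],q[:,2]-p[1])-7,[13,201],loss='soft_l1')
    print(' knob',len(q),f.x,np.percentile(q[:,0],[2,98]))
print(shift(glob([-128,73,171])))
```

```text
side 155 [ 74.48688325 185.41303798] [-163.20972092  -71.45023699] 82.47653626701853
 knob 30 [ 10.02586918 198.80488095] [ 65.20968665 105.7539641 ]
top 170 [ 74.94455482 188.16180315] [-160.02974747  -75.94652565] 84.10118617901244
 knob 63 [ 12.41309347 200.90887418] [ 66.12011448 107.95311608]
[ 0.1151  0.0018 -0.0008]
```

>>> step_arm:
  targets:
    - [[0.03, 0, 0, 0], [0.06, 0, 0, 0], [0.09, 0, 0, 0], [0.117, 0, 0, 0], [0.117, 0, 0, 0]]

```text
time: 2.28
tool_pos: [471.2, 161.3, 164.6]
tcp_rot: [0.091, 1.558, -3.017]
contact_force: [-1.6, -0.2, -1.5]
grip_width: 91.7
```

>>> step_arm:
  targets:
    - [[0, 0, 0, 0], [0, 0, 0, 0], [0, 0, 0, 0], [0, 0, 0, 0], [0, 0, 0, 0]]
  jaw: 0.65

```text
time: 2.7
tool_pos: [472.0, 161.4, 165.8]
tcp_rot: [0.078, 1.561, -3.03]
contact_force: [-0.7, -0.7, 0.7]
grip_width: 63.1
```

Run:
```python
from h import *
p,M,o=st();print(p,loc(p),o['contact_force'],o['grip_width'],o['tcp_rot'])
```

```text
[471.96457443 161.39691956 165.84047795] [-131.11072781   73.0174513   165.84047795] [-0.65802057 -0.69532028  0.6580808 ] 63.13325442413263 [ 0.0776996   1.56064057 -3.03007734]
```

>>> step_arm:
  targets:
    - [[-0.003, -0.002, -0.003, 0], [-0.003, -0.002, -0.003, 0], [-0.003, -0.002, -0.003, 0], [-0.003, -0.002, -0.003, 0], [-0.003, -0.002, -0.003, 0]]
  jaw: 1

```text
time: 3.12
tool_pos: [474.8, 163.5, 168.8]
tcp_rot: [0.08, 1.561, -3.027]
contact_force: [-0.7, 0.0, -0.9]
grip_width: 30.0
```

>>> step_arm:
  targets:
    - [[0, 0, 0, 0], [0, 0, 0, 0], [0, 0, 0, 0], [0, 0, 0, 0], [0, 0, 0, 0]]

```text
time: 3.53
tool_pos: [474.7, 164.3, 168.7]
tcp_rot: [-0.039, 1.56, 3.136]
contact_force: [0.0, 4.7, -0.2]
grip_width: 23.4
```

Run:
```python
from h import *
p,M,o=st();print(p,loc(p),o['contact_force'],o['grip_width'],o['tcp_rot'],M.round(3).tolist())
```

```text
[474.67736061 164.25955769 168.73688598] [-128.28524426   75.7689143   168.73688598] [ 0.03798398  4.74882934 -0.24472533] 23.43970610215601 [-0.03946754  1.56034255  3.13619919] [[-0.01, 0.034, -0.999], [0.0, -0.999, -0.034], [-1.0, -0.0, 0.01]]
```

>>> step_arm:
  targets:
    - [[-0.003, 0.002, 0, 0], [-0.006, 0.004, 0, 0], [-0.009, 0.006, 0, 0], [-0.0125, 0.008, 0, 0], [-0.016, 0.01, 0, 0]]

```text
time: 3.95
tool_pos: [475.0, 155.1, 183.6]
tcp_rot: [-0.159, 1.559, 3.017]
contact_force: [3.5, 6.0, -11.9]
grip_width: 23.3
```

>>> step_arm:
  targets:
    - [[0, 0, 0, 0], [0, 0, 0, 0], [0, 0, 0, 0], [0, 0, 0, 0], [0, 0, 0, 0]]

```text
time: 4.37
tool_pos: [475.1, 155.0, 183.6]
tcp_rot: [-0.137, 1.559, 3.039]
contact_force: [0.5, -0.1, 0.1]
grip_width: 23.2
```

Run:
```python
from h import *
p,M,o=st();l=loc(p);print(l,o['contact_force'],o['grip_width'],np.degrees(np.arctan2(l[1],l[2]+19-150)),np.hypot(l[1],l[2]-131))
```

```text
[-128.27791013   66.46323304  183.57550089] [ 0.45356692 -0.12154351  0.1257682 ] 23.24924374991131 51.65436799258705 84.74399471216981
```

>>> step_arm:
  targets:
    - [[0, 0, 0, 0], [0, 0, 0, 0], [0, 0, 0, 0], [0, 0, 0, 0], [0, 0, 0, 0]]
  jaw: 0.3

```text
time: 4.78
tool_pos: [475.0, 154.9, 183.6]
tcp_rot: [-0.126, 1.559, 3.05]
contact_force: [0.9, -0.3, 0.5]
grip_width: 51.9
```

>>> step_arm:
  targets:
    - [[-0.03, 0, 0, 0], [-0.06, 0, 0, 0], [-0.09, 0, 0, 0], [-0.11, 0, 0, 0], [-0.11, 0, 0, 0]]

```text
time: 5.2
tool_pos: [478.1, 155.1, 298.2]
tcp_rot: [-0.692, 1.567, 2.484]
contact_force: [0.8, -0.3, 1.0]
grip_width: 64.5
```

Run:
```python
from h import *
from scipy.optimize import least_squares
p,M,o=st();print(loc(p),o['contact_force'],o['grip_width'],M.round(3).tolist())
c=cap('side','s3.png');cv2.imwrite('pics/s3c.png',cv2.resize(c['color'][130:260,190:380,::-1],None,fx=4,fy=4))
L=loc(cloud(c));hsv=cv2.cvtColor(c['color'],cv2.COLOR_RGB2HSV).astype(int)
m=(hsv[...,0]>5)&(hsv[...,0]<15)&(hsv[...,1]>110)&(L[...,0]>-165)&(L[...,0]<-60)&(abs(L[...,1]-66)<25)&(abs(L[...,2]-203)<25)
q=L[m]
f=least_squares(lambda p:np.hypot(q[:,1]-p[0],q[:,2]-p[1])-12,[74,189],loss='soft_l1');print(f.x,len(q))
k=((hsv[...,0]<6)|(hsv[...,0]>174))&(hsv[...,1]>150)&(L[...,0]>50)&(abs(L[...,1]-15)<30)&(abs(L[...,2]-201)<25)
print(np.median(L[k],0))
print(shift(glob([90,12,290])))
```

```text
[-125.21922906   66.45340627  298.18257373] [ 0.83753243 -0.30078288  0.97404467] 64.49419980902364 [[-0.003, 0.034, -0.999], [0.002, -0.999, -0.034], [-1.0, -0.002, 0.003]]
[ 64.24946647 199.97649156] 162
[ 85.8275322    6.91033188 203.12587451]
[ 0.0042  0.0531 -0.2164]
```

View pics/s3c.png

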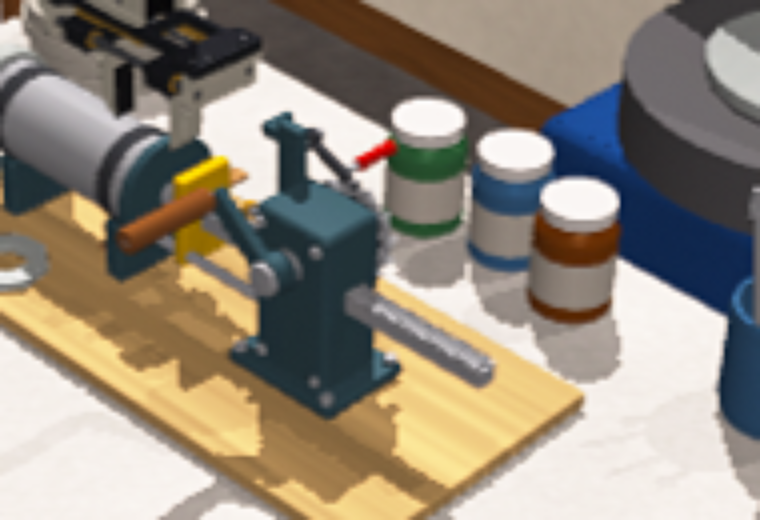

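Crank stayed eased, about 0.2 rad forward: handle at (165,220), pawl still down with the knob at (376,153). Next, go over the knob.

>>> step_arm:
  targets:
    - [[0, 0.01, -0.04, 0], [0, 0.02, -0.08, 0], [0, 0.03, -0.12, 0], [0, 0.04, -0.16, 0], [0, 0.05, -0.2, 0]]

```text
time: 5.67
tool_pos: [680.0, 111.2, 292.4]
tcp_rot: [-0.211, 1.562, 2.965]
contact_force: [0.6, 0.4, 0.4]
grip_width: 64.4
```

>>> step_arm:
  targets:
    - [[0, 0.003, -0.017, 0], [0, 0.003, -0.017, 0], [0, 0.003, -0.017, 0], [0, 0.003, -0.017, 0], [0, 0.003, -0.017, 0]]

```text
time: 6.08
tool_pos: [696.2, 109.3, 292.6]
tcp_rot: [-0.215, 1.561, 2.962]
contact_force: [0.7, -0.5, -0.5]
grip_width: 64.2
```

Run:
```python
from h import *
p,M,o=st();print(loc(p),o['contact_force'],o['grip_width'],M.round(3).tolist())
print(shift(glob([90,12,182])))
```

```text
[ 90.82959603  12.00564457 292.58436823] [ 0.72228025 -0.54235962 -0.49306824] 64.24678704166594 [[-0.009, 0.035, -0.999], [0.002, -0.999, -0.035], [-1.0, -0.002, 0.009]]
[ 0.1106  0.0002 -0.0002]
```

>>> step_arm:
  targets:
    - [[0.025, 0, 0, 0], [0.05, 0, 0, 0], [0.075, 0, 0, 0], [0.1, 0, 0, 0], [0.109, 0, 0, 0]]
  jaw: 0.6

```text
time: 6.5
tool_pos: [692.6, 110.0, 180.7]
tcp_rot: [-0.136, 1.556, 3.041]
contact_force: [-0.1, 0.5, -1.0]
grip_width: 38.2
```

>>> step_arm:
  targets:
    - [[0, 0, 0, 0], [0, 0, 0, 0], [0, 0, 0, 0], [0, 0, 0, 0], [0, 0, 0, 0]]

```text
time: 6.92
tool_pos: [693.3, 110.1, 182.5]
tcp_rot: [-0.172, 1.559, 3.005]
contact_force: [-0.2, -0.7, -0.3]
grip_width: 36.8
```

Run:
```python
from h import *
p,M,o=st();print(loc(p),o['contact_force'],o['grip_width'],M.round(3).tolist())
c=cap('side','s4.png');cv2.imwrite('pics/s4c.png',cv2.resize(c['color'][120:230,220:370,::-1],None,fx=4,fy=4))
```

```text
[ 87.96509357  12.87575942 182.45667083] [-0.15644392 -0.68877956 -0.27542255] 36.83668451535115 [[-0.012, 0.036, -0.999], [0.002, -0.999, -0.036], [-1.0, -0.002, 0.012]]
```

View pics/s4c.png

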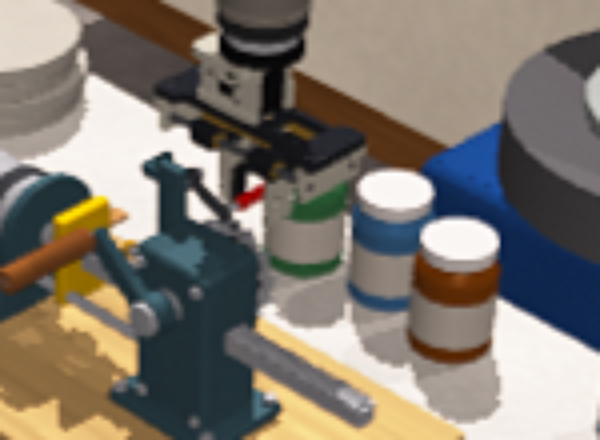

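The knob (250,195) is between the fingers. Closing now.

>>> step_arm:
  targets:
    - [[0, 0.001, 0, 0], [0, 0.001, 0, 0], [0, 0.001, 0, 0], [0, 0.001, 0, 0], [0, 0.001, 0, 0]]
  jaw: 1

```text
time: 7.38
tool_pos: [693.2, 110.5, 182.5]
tcp_rot: [-0.351, 1.558, 2.827]
contact_force: [0.2, 4.9, 3.2]
grip_width: 13.1
```

>>> step_arm:
  targets:
    - [[0, 0, 0, 0], [0, 0, 0, 0], [0, 0, 0, 0], [0, 0, 0, 0], [0, 0, 0, 0]]

```text
time: 7.8
tool_pos: [693.2, 110.6, 182.5]
tcp_rot: [-0.371, 1.558, 2.807]
contact_force: [0.0, 2.6, 1.1]
grip_width: 13.0
```

Run:
```python
from h import *
p,M,o=st();l=loc(p);print(l,o['contact_force'],o['grip_width'],M.round(3).tolist())
k=np.array([l[1],l[2]+19]);pin=np.array([l[1]+41,220.])
print(k,np.degrees(np.arctan2(*(k-pin)[::-1])))
for a in range(150,35,-10):
    q=pin+45*np.array([np.cos(np.radians(a)),np.sin(np.radians(a))]);print(a,(q-k).round(1))
```

```text
[ 87.90833969  13.37294408 182.48476042] [0.03962254 2.58882443 1.13236085] 13.04980420775121 [[-0.012, 0.037, -0.999], [0.004, -0.999, -0.037], [-1.0, -0.005, 0.012]]
[ 13.37294408 201.48476042] -155.69648314988603
150 [ 2. 41.]
140 [ 6.5 47.4]
130 [12.1 53. ]
120 [18.5 57.5]
110 [25.6 60.8]
100 [33.2 62.8]
90 [41.  63.5]
80 [48.8 62.8]
70 [56.4 60.8]
60 [63.5 57.5]
50 [69.9 53. ]
40 [75.5 47.4]
```

>>> step_arm:
  targets:
    - [[-0.0025, 0.001, 0, 0], [-0.005, 0.002, 0, 0], [-0.008, 0.003, 0, 0], [-0.011, 0.0033, 0, 0], [-0.015, 0.004, 0, 0]]

```text
time: 8.22
tool_pos: [693.2, 107.5, 195.9]
tcp_rot: [-0.407, 1.556, 2.772]
contact_force: [3.1, 7.2, -6.4]
grip_width: 13.0
```

```bash
cat >> h.py <<'E'
def arc(pin,r,angs):
    p,M,o=st();l=loc(p);k=np.array([l[1],l[2]+19]);d=k-pin
    print('k',k.round(1),'ang',np.degrees(np.arctan2(d[1],d[0])).round(1),'r',np.hypot(*d).round(1),'F',o['contact_force'].round(1),'w',o['grip_width'].round(1))
    for a in angs:
        q=pin+r*np.array([np.cos(np.radians(a)),np.sin(np.radians(a))])-k
        print(a,'tool x,y',(-q[::-1]*[1,1]).round(1))
E
python3 -c "
from h import *
arc(np.array([54.4,220]),45,range(180,30,-10))"
```

```text
Traceback (most recent call last):
  File "h.py", line 27, in arc
    print('k',k.round(1),'ang',np.degrees(np.arctan2(d[1],d[0])).round(1),'r',np.hypot(*d).round(1),'F',o['contact_force'].round(1),'w',o['grip_width'].round(1))
                                                                                                                                        ^^^^^^^^^^^^^^^^^^^^^
AttributeError: 'float' object has no attribute 'round'
```

```bash
sed -i "s/o\['grip_width'\].round(1)/round(o['grip_width'],1)/" h.py
python3 -c "
from h import *
arc(np.array([55.,220]),45,range(180,30,-10))"
```

```text
k [ 10.3 214.9] ang -173.5 r 45.0 F [ 3.1  7.2 -6.4] w 13.0
180 tool x,y [-5.1  0.3]
170 tool x,y [-12.9  -0.4]
160 tool x,y [-20.5  -2.4]
150 tool x,y [-27.6  -5.7]
140 tool x,y [-34.  -10.2]
130 tool x,y [-39.6 -15.8]
120 tool x,y [-44.1 -22.2]
110 tool x,y [-47.4 -29.3]
100 tool x,y [-49.4 -36.9]
90 tool x,y [-50.1 -44.7]
80 tool x,y [-49.4 -52.5]
70 tool x,y [-47.4 -60.1]
60 tool x,y [-44.1 -67.2]
50 tool x,y [-39.6 -73.6]
40 tool x,y [-34.  -79.2]
```

>>> step_arm:
  targets:
    - [[-0.005, 0, 0, 0], [-0.013, -0.001, 0, 0], [-0.0205, -0.003, 0, 0], [-0.0275, -0.006, 0, 0], [-0.034, -0.0105, 0, 0]]

```text
time: 8.63
tool_pos: [693.1, 115.5, 231.1]
tcp_rot: [-0.15, 1.556, 3.027]
contact_force: [-1.6, -9.3, -1.0]
grip_width: 12.7
```

```bash
python3 -c "
from h import *
arc(np.array([55.,220]),45,range(140,30,-10))"
```

```text
k [ 18.3 250.1] ang 140.6 r 47.5 F [-1.6 -9.3 -1. ] w 12.7
140 tool x,y [ 1.2 -2.2]
130 tool x,y [-4.4 -7.8]
120 tool x,y [ -8.9 -14.2]
110 tool x,y [-12.2 -21.3]
100 tool x,y [-14.2 -28.9]
90 tool x,y [-14.9 -36.7]
80 tool x,y [-14.2 -44.5]
70 tool x,y [-12.2 -52.1]
60 tool x,y [ -8.9 -59.2]
50 tool x,y [ -4.4 -65.6]
40 tool x,y [  1.2 -71.2]
```

>>> step_arm:
  targets:
    - [[-0.0045, -0.008, 0, 0], [-0.009, -0.0145, 0, 0], [-0.0125, -0.0215, 0, 0], [-0.0145, -0.029, 0, 0], [-0.015, -0.037, 0, 0]]

```text
time: 9.05
tool_pos: [692.8, 148.9, 252.8]
tcp_rot: [0.365, 1.563, -2.745]
contact_force: [-2.1, -9.2, 11.7]
grip_width: 13.0
```

```bash
python3 -c "
from h import *
arc(np.array([55.,220]),45,range(90,30,-10))"
```

```text
k [ 51.7 271.8] ang 93.6 r 51.9 F [-2.1 -9.2 11.7] w 13.0
90 tool x,y [ 6.8 -3.3]
80 tool x,y [  7.5 -11.1]
70 tool x,y [  9.6 -18.7]
60 tool x,y [ 12.9 -25.8]
50 tool x,y [ 17.4 -32.2]
40 tool x,y [ 22.9 -37.8]
```

>>> step_arm:
  targets:
    - [[0, -0.001, 0, 0], [0, -0.002, 0, 0], [0, -0.003, 0, 0], [0, -0.004, 0, 0], [0, -0.004, 0, 0]]

```text
time: 9.47
tool_pos: [692.6, 152.0, 253.3]
tcp_rot: [0.536, 1.562, -2.575]
contact_force: [0.1, -5.4, -3.1]
grip_width: 13.2
```

Run:
```python
from h import *
arc(np.array([55.,220]),45,range(90,30,-10))
c=cap('side','s5.png');cv2.imwrite('pics/s5c.png',cv2.resize(c['color'][110:220,220:370,::-1],None,fx=5,fy=5))
```

```text
k [ 54.8 272.3] ang 90.3 r 52.3 F [ 0.1 -5.4 -3.1] w 13.2
90 tool x,y [ 7.3 -0.2]
80 tool x,y [ 8.  -8.1]
70 tool x,y [ 10.  -15.6]
60 tool x,y [ 13.3 -22.7]
50 tool x,y [ 17.8 -29.2]
40 tool x,y [ 23.4 -34.7]
```

View pics/s5c.png

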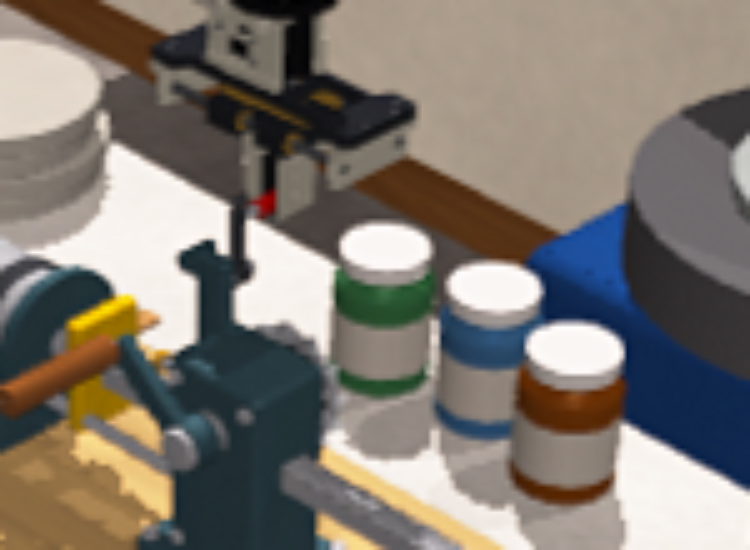

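The pawl is upright, with the knob at (262,205) still held but slipped a few mm in the pads. I'll carry it over and down to the rest side.

>>> step_arm:
  targets:
    - [[0, -0.006, 0, 0], [0.001, -0.011, 0, 0], [0.0025, -0.016, 0, 0], [0.0045, -0.0205, 0, 0], [0.0065, -0.0245, 0, 0]]

```text
time: 9.93
tool_pos: [692.0, 175.7, 249.5]
tcp_rot: [0.897, 1.564, -2.214]
contact_force: [-1.0, -5.2, 4.6]
grip_width: 13.3
```

>>> step_arm:
  targets:
    - [[0, 0, 0, 0], [0, 0, 0, 0], [0, 0, 0, 0], [0, 0, 0, 0], [0, 0, 0, 0]]

```text
time: 10.35
tool_pos: [692.0, 175.4, 249.9]
tcp_rot: [0.931, 1.564, -2.18]
contact_force: [-0.7, -3.5, -1.3]
grip_width: 13.0
```

Run:
```python
from h import *
arc(np.array([55.,220]),45,[60,53])
```

```text
k [ 78.2 268.9] ang 64.6 r 54.1 F [-0.7 -3.5 -1.3] w 13.0
60 tool x,y [9.9 0.7]
53 tool x,y [13.  -3.9]
```

>>> step_arm:
  targets:
    - [[0, 0, 0, 0], [0, 0, 0, 0], [0, 0, 0, 0], [0, 0, 0, 0], [0, 0, 0, 0]]
  jaw: 0.3

```text
time: 10.77
tool_pos: [692.0, 175.9, 250.1]
tcp_rot: [0.924, 1.564, -2.187]
contact_force: [0.5, -0.2, 0.8]
grip_width: 41.9
```

>>> step_arm:
  targets:
    - [[-0.02, 0, 0, 0], [-0.04, 0, 0, 0], [-0.06, 0, 0, 0], [-0.06, 0, 0.03, 0], [-0.06, 0, 0.06, 0]]

```text
time: 11.18
tool_pos: [633.6, 174.5, 310.5]
tcp_rot: [1.428, 1.566, -1.684]
contact_force: [-0.7, 0.1, -0.1]
grip_width: 64.1
```

Run:
```python
from h import *
p,M,o=st();print(loc(p),o['contact_force'],o['grip_width'],M.round(3).tolist())
print(shift(glob([-128,66.5,290])))
c=cap('side','s6.png');cv2.imwrite('pics/s6c.png',cv2.resize(c['color'][120:230,220:370,::-1],None,fx=5,fy=5))
```

```text
[ 30.93192843  79.63407779 310.48532933] [-0.67735054  0.08113254 -0.11869819] 64.09798088095982 [[-0.001, 0.03, -1.0], [-0.005, -1.0, -0.03], [-1.0, 0.005, 0.001]]
[0.0207 0.0146 0.1588]
```

View pics/s6c.png

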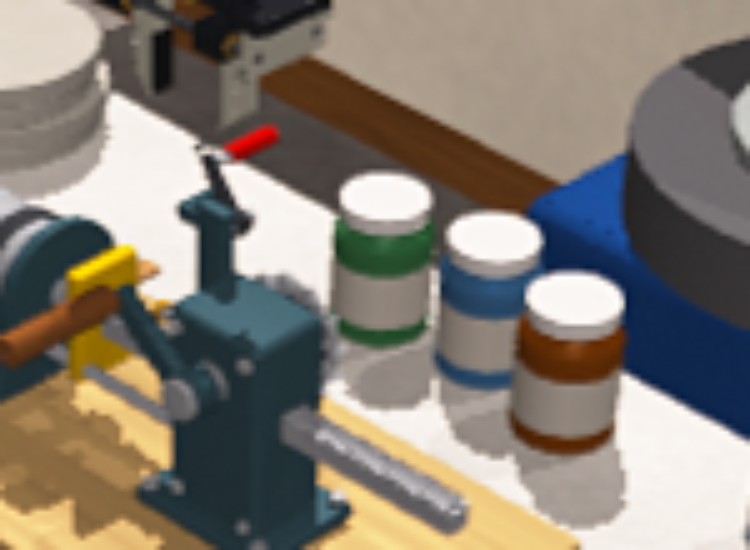

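The pawl is thrown over and lies on its rest: knob (250,143), pin (238,218). Back to the handle.

>>> step_arm:
  targets:
    - [[0, 0.004, 0.04, 0], [0, 0.008, 0.08, 0], [0, 0.012, 0.12, 0], [0.01, 0.0145, 0.158, 0], [0.02, 0.0145, 0.158, 0]]

```text
time: 11.65
tool_pos: [459.9, 154.9, 291.0]
tcp_rot: [0.31, 1.553, -2.798]
contact_force: [1.6, 0.1, -0.3]
grip_width: 64.1
```

Run:
```python
from h import *
p,M,o=st();print(loc(p),o['contact_force'],o['grip_width'],M.round(3).tolist())
print(shift(glob([-128,66.5,183])))
```

```text
[-143.40686751   66.96305889  290.9541046 ] [ 1.6241285   0.08959191 -0.26467851] 64.06255874785316 [[-0.017, 0.033, -0.999], [-0.006, -0.999, -0.033], [-1.0, 0.005, 0.017]]
[ 0.1077 -0.0002 -0.0173]
```

>>> step_arm:
  targets:
    - [[0.02, 0, -0.012, 0], [0.05, 0, -0.017, 0], [0.08, 0, -0.017, 0], [0.105, 0, -0.017, 0], [0.108, 0, -0.017, 0]]

```text
time: 12.07
tool_pos: [472.5, 154.5, 178.8]
tcp_rot: [0.247, 1.545, -2.861]
contact_force: [-0.0, -0.0, -0.6]
grip_width: 64.3
```

>>> step_arm:
  targets:
    - [[0, 0, 0, 0], [0, 0, 0, 0], [0, 0, 0, 0], [0, 0, 0, 0], [0, 0, 0, 0]]
  jaw: 1

```text
time: 12.48
tool_pos: [473.2, 154.6, 180.1]
tcp_rot: [0.258, 1.548, -2.85]
contact_force: [0.2, -0.5, -0.8]
grip_width: 35.8
```

>>> step_arm:
  targets:
    - [[0, 0, 0, 0], [0, 0, 0, 0], [0, 0, 0, 0], [0, 0, 0, 0], [0, 0, 0, 0]]

```text
time: 12.9
tool_pos: [473.6, 154.8, 180.7]
tcp_rot: [0.26, 1.549, -2.848]
contact_force: [-0.7, 0.4, 5.7]
grip_width: 23.3
```

```bash
cat >> h.py <<'E'
def crank(degs,c=(0.,150.),r=85):
    p,M,o=st();l=loc(p);k=np.array([l[1],l[2]+19]);d=k-np.array(c);a0=np.degrees(np.arctan2(d[0],d[1]))%360
    t=np.array([np.cos(np.radians(a0)),-np.sin(np.radians(a0))])  # backward tangent (y,z)
    F=o['contact_force'];Fl=np.array([F@ey,F[2]]);n=np.array([t[1],-t[0]])
    print('loc',l.round(1),'ang',a0.round(1),'r',np.hypot(*d).round(1),'Ftan',(Fl@t).round(1),'Frad',(Fl@n).round(1),'F',F.round(1),'w',round(o['grip_width'],1),'t',o['time'],M[:,1].round(3))
    for s in degs:
        a=np.radians(a0+s);q=np.array([0,*(np.array(c)+r*np.array([np.sin(a),np.cos(a)])-k)])
        print(s,(M.T@(q[1]*ey+[0,0,q[2]])/1000).round(4).tolist())
E
python3 -c "
from h import *
crank([5,10,15,20,25,30,35,40])"
```

```text
loc [-129.7   66.3  180.7] ang 53.2 r 82.9 Ftan -4.3 Frad -3.7 F [-0.7  0.4  5.7] w 23.3 t 12.9 [ 0.034 -0.999  0.006]
5 [0.0048, -0.0059, -0.0001]
10 [0.0113, -0.0096, -0.0002]
15 [0.018, -0.0127, -0.0003]
20 [0.025, -0.0152, -0.0004]
25 [0.0322, -0.017, -0.0006]
30 [0.0395, -0.0183, -0.0007]
35 [0.0469, -0.0189, -0.0009]
40 [0.0543, -0.0188, -0.001]
```

>>> step_arm:
  targets:
    - [[0.004, -0.004, 0, 0], [0.01, -0.0085, 0, 0], [0.0165, -0.012, 0, 0], [0.024, -0.015, 0, 0], [0.0325, -0.017, 0, 0]]

```text
time: 13.32
tool_pos: [473.1, 170.8, 148.7]
tcp_rot: [0.36, 1.55, -2.748]
contact_force: [0.4, -3.1, 8.8]
grip_width: 22.8
```

```bash
python3 -c "
from h import *
crank([6,12,18,24,30,36],(0,147))"
```

```text
loc [-129.6   82.3  148.7] ang 75.9 r 84.9 Ftan -9.3 Frad 0.8 F [ 0.4 -3.1  8.8] w 22.8 t 13.3167 [ 0.034 -0.999  0.007]
6 [0.0087, -0.0019, -0.0002]
12 [0.0175, -0.0027, -0.0003]
18 [0.0264, -0.0027, -0.0005]
24 [0.0353, -0.0017, -0.0007]
30 [0.044, 0.0002, -0.0008]
36 [0.0524, 0.0031, -0.001]
```

>>> step_arm:
  targets:
    - [[0.0087, -0.002, 0, 0], [0.0175, -0.0027, 0, 0], [0.0264, -0.0027, 0, 0], [0.0353, -0.0017, 0, 0], [0.044, 0.0002, 0, 0]]

```text
time: 13.73
tool_pos: [473.2, 170.4, 105.5]
tcp_rot: [0.399, 1.553, -2.709]
contact_force: [-0.5, -0.7, 9.3]
grip_width: 23.1
```

```bash
python3 -c "
from h import *
crank([6,12,18,24,30,36],(0,147))"
```

```text
loc [-129.5   82.   105.5] ang 105.4 r 85.0 Ftan -8.8 Frad 3.1 F [-0.5 -0.7  9.3] w 23.1 t 13.7333 [ 0.034 -0.999  0.007]
6 [0.0085, 0.0027, -0.0002]
12 [0.0166, 0.0064, -0.0003]
18 [0.0243, 0.0108, -0.0005]
24 [0.0315, 0.016, -0.0006]
30 [0.0381, 0.022, -0.0008]
36 [0.0441, 0.0286, -0.0009]
```

>>> step_arm:
  targets:
    - [[0.0085, 0.0027, 0, 0], [0.0166, 0.0064, 0, 0], [0.0243, 0.0108, 0, 0], [0.0315, 0.016, 0, 0], [0.0381, 0.022, 0, 0]]

```text
time: 14.15
tool_pos: [474.2, 148.9, 68.1]
tcp_rot: [0.373, 1.556, -2.735]
contact_force: [0.2, 6.2, 9.4]
grip_width: 23.3
```

Run:
```python
from h import *
crank([3,6,9,12,15,18,24,30],(0,147))
c=cap('side');L=loc(cloud(c));hsv=cv2.cvtColor(c['color'],cv2.COLOR_RGB2HSV).astype(int)
ym=(hsv[...,0]>20)&(hsv[...,0]<32)&(hsv[...,1]>150)&(L[...,1]>70)&(L[...,1]<150)&(abs(L[...,0])<45)&(L[...,2]>95)
q=L[ym];print(len(q),np.percentile(q,[2,25,50,75,98],axis=0).round(0).tolist())
c=cap('top');L=loc(cloud(c));hsv=cv2.cvtColor(c['color'],cv2.COLOR_RGB2HSV).astype(int)
ym=(hsv[...,0]>20)&(hsv[...,0]<32)&(hsv[...,1]>150)&(L[...,1]>70)&(L[...,1]<150)&(abs(L[...,0])<45)&(L[...,2]>95)
q=L[ym];print(len(q),np.percentile(q,[2,25,50,75,98],axis=0).round(0).tolist()) if len(q) else 0
```

```text
loc [-129.4   60.4   68.1] ang 134.8 r 85.1 Ftan -11.1 Frad 2.2 F [0.2 6.2 9.4] w 23.3 t 14.15 [ 0.034 -0.999  0.005]
3 [0.003, 0.0033, -0.0001]
6 [0.006, 0.0066, -0.0001]
9 [0.0087, 0.0101, -0.0002]
12 [0.0113, 0.0138, -0.0002]
15 [0.0136, 0.0175, -0.0003]
18 [0.0158, 0.0214, -0.0004]
24 [0.0195, 0.0295, -0.0005]
30 [0.0223, 0.0379, -0.0005]
201 [[-36.0, 100.0, 98.0], [-25.0, 107.0, 126.0], [-14.0, 110.0, 144.0], [2.0, 112.0, 157.0], [24.0, 120.0, 168.0]]
144 [[-24.0, 108.0, 130.0], [-12.0, 109.0, 163.0], [2.0, 113.0, 166.0], [16.0, 118.0, 169.0], [27.0, 124.0, 172.0]]
```

>>> step_arm:
  targets:
    - [[0.006, 0.0066, 0, 0], [0.0113, 0.0138, 0, 0], [0.0158, 0.0214, 0, 0], [0.0195, 0.0295, 0, 0], [0.0223, 0.0379, 0, 0]]

```text
time: 14.67
tool_pos: [475.8, 110.9, 45.8]
tcp_rot: [0.343, 1.557, -2.765]
contact_force: [1.4, 8.5, 7.6]
grip_width: 23.3
```

Run:
```python
from h import *
crank([2,4,6,8,10,12,15,18],(0,147))
```

```text
loc [-129.4   22.4   45.8] ang 164.7 r 85.2 Ftan -10.2 Frad 5.1 F [1.4 8.5 7.6] w 23.3 t 14.6667 [ 0.033 -0.999  0.005]
2 [0.0005, 0.0029, -0.0]
4 [0.0012, 0.0058, -0.0001]
6 [0.0017, 0.0087, -0.0001]
8 [0.0021, 0.0117, -0.0001]
10 [0.0025, 0.0146, -0.0001]
12 [0.0027, 0.0176, -0.0002]
15 [0.0029, 0.022, -0.0002]
18 [0.0028, 0.0265, -0.0002]
```

>>> step_arm:
  targets:
    - [[0.0009, 0.0044, 0, 0], [0.0017, 0.0087, 0, 0], [0.0023, 0.0131, 0, 0], [0.0027, 0.0176, 0, 0], [0.0029, 0.022, 0, 0]]

```text
time: 15.08
tool_pos: [476.6, 90.3, 42.9]
tcp_rot: [0.183, 1.558, -2.926]
contact_force: [2.0, 11.0, 1.6]
grip_width: 23.2
```

Run:
```python
from h import *
crank([1,2,3,4,5,6,7,8,10,12],(0,147))
c=cap('side');L=loc(cloud(c));hsv=cv2.cvtColor(c['color'],cv2.COLOR_RGB2HSV).astype(int)
cv2.imwrite('pics/s7c.png',cv2.resize(c['color'][130:240,190:340,::-1],None,fx=5,fy=5))
ym=(hsv[...,0]>20)&(hsv[...,0]<32)&(hsv[...,1]>150)&(L[...,1]>70)&(L[...,1]<150)&(abs(L[...,0])<45)&(L[...,2]>110)
q=L[ym];print(len(q),np.percentile(q,[2,25,50,75,98],axis=0).round(0).tolist())
```

```text
loc [-129.4    1.8   42.9] ang 178.8 r 85.1 Ftan -10.9 Frad 1.4 F [ 2.  11.   1.6] w 23.2 t 15.0833 [ 0.033 -0.999  0.002]
1 [-0.0001, 0.0015, -0.0]
2 [-0.0001, 0.003, -0.0]
3 [-0.0001, 0.0045, -0.0]
4 [-0.0002, 0.0059, -0.0]
5 [-0.0002, 0.0074, -0.0]
6 [-0.0004, 0.0089, -0.0001]
7 [-0.0005, 0.0104, -0.0001]
8 [-0.0006, 0.0118, -0.0001]
10 [-0.001, 0.0148, -0.0001]
12 [-0.0015, 0.0177, -0.0001]
14 [[14.0, 88.0, 148.0], [16.0, 91.0, 152.0], [18.0, 92.0, 159.0], [21.0, 94.0, 165.0], [25.0, 100.0, 168.0]]
```

View pics/s7c.png

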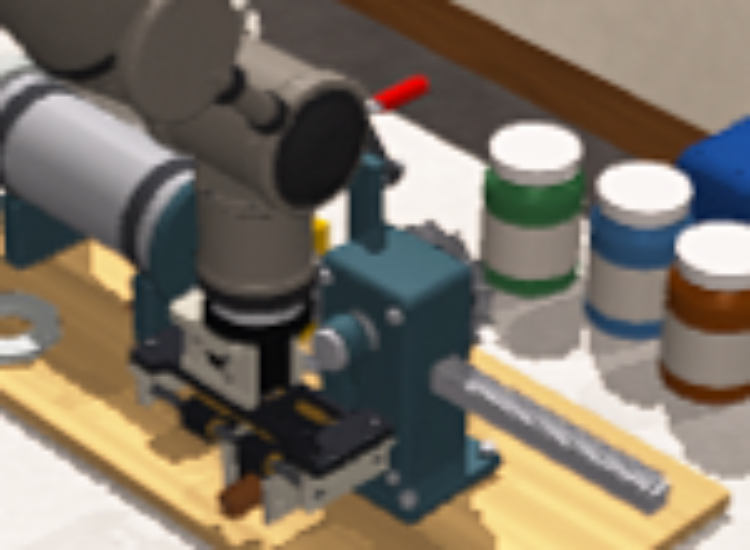

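>>> step_arm:
  targets:
    - [[0, 0.0018, 0, 0], [-0.0001, 0.0036, 0, 0], [-0.0001, 0.0054, 0, 0], [-0.0002, 0.0072, 0, 0], [-0.0004, 0.009, 0, 0]]

```text
time: 15.55
tool_pos: [476.9, 82.2, 43.2]
tcp_rot: [0.027, 1.559, -3.082]
contact_force: [0.8, 11.2, 0.0]
grip_width: 23.0
```

Run:
```python
from h import *
crank([1,2,3,4,5,6,8],(0,147))
```

```text
loc [-129.4   -6.3   43.2] ang 184.2 r 85.1 Ftan -11.1 Frad 0.8 F [ 0.8 11.2  0. ] w 23.0 t 15.55 [ 0.033 -0.999  0.   ]
1 [-0.0002, 0.0015, -0.0]
2 [-0.0003, 0.003, -0.0]
3 [-0.0005, 0.0044, -0.0]
4 [-0.0007, 0.0059, -0.0]
5 [-0.0009, 0.0074, -0.0]
6 [-0.0012, 0.0088, -0.0001]
8 [-0.0018, 0.0117, -0.0001]
```

>>> step_arm:
  targets:
    - [[-0.0001, 0.0013, 0, 0], [-0.0003, 0.0026, 0, 0], [-0.0005, 0.0039, 0, 0], [-0.0006, 0.0052, 0, 0], [-0.0008, 0.0065, 0, 0]]

```text
time: 15.97
tool_pos: [477.0, 77.4, 43.7]
tcp_rot: [-0.168, 1.559, 3.006]
contact_force: [1.8, 10.8, -0.7]
grip_width: 23.2
```

Run:
```python
from h import *
crank([1,2,3,4,5,6],(0,147))
c=cap('top','t8.png');cv2.imwrite('pics/t8c.png',cv2.resize(c['color'][135:215,150:250,::-1],None,fx=7,fy=7,interpolation=cv2.INTER_CUBIC))
```

```text
loc [-129.4  -11.2   43.7] ang 187.5 r 85.0 Ftan -10.7 Frad 0.7 F [ 1.8 10.8 -0.7] w 23.2 t 15.9667 [ 0.033 -0.999 -0.002]
1 [-0.0002, 0.0015, -0.0]
2 [-0.0005, 0.0029, -0.0]
3 [-0.0007, 0.0044, -0.0]
4 [-0.001, 0.0058, -0.0]
5 [-0.0013, 0.0073, -0.0]
6 [-0.0017, 0.0087, -0.0]
```

View pics/t8c.png

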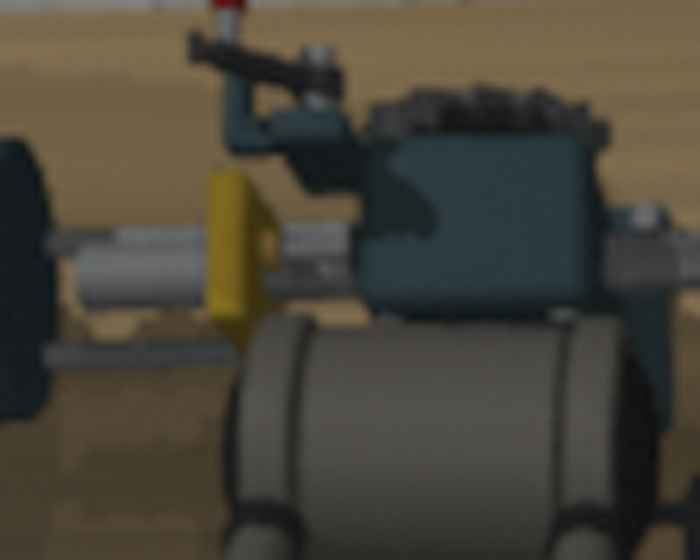

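The top crop shows the crosshead face (about 262,240) very near the brass head (270,245), so a few mm at most remain. Creeping in.

>>> step_arm:
  targets:
    - [[0, 0.0005, 0, 0], [-0.0001, 0.001, 0, 0], [-0.0002, 0.0014, 0, 0], [-0.0003, 0.0017, 0, 0], [-0.0003, 0.002, 0, 0]]

```text
time: 16.43
tool_pos: [477.1, 76.6, 43.8]
tcp_rot: [-0.331, 1.558, 2.843]
contact_force: [0.8, 10.9, -0.3]
grip_width: 23.3
```

>>> step_arm:
  targets:
    - [[0, 0.0005, 0, 0], [-0.0001, 0.001, 0, 0], [-0.0002, 0.0014, 0, 0], [-0.0003, 0.0017, 0, 0], [-0.0003, 0.002, 0, 0]]

```text
time: 16.85
tool_pos: [477.1, 76.0, 43.9]
tcp_rot: [-0.48, 1.558, 2.693]
contact_force: [1.6, 11.1, -0.9]
grip_width: 23.0
```

Run:
```python
from h import *
crank([1,2],(0,147))
```

```text
loc [-129.4  -12.5   43.9] ang 188.4 r 85.1 Ftan -11.1 Frad 0.7 F [ 1.6 11.1 -0.9] w 23.0 t 16.85 [ 0.032 -0.999 -0.006]
1 [-0.0003, 0.0015, -0.0]
2 [-0.0006, 0.0029, -0.0]
```

>>> step_arm:
  targets:
    - [[-0.0003, 0.0018, 0, 0], [-0.0003, 0.002, 0, 0], [-0.0004, 0.0022, 0, 0], [-0.0004, 0.0024, 0, 0], [-0.0004, 0.0024, 0, 0]]

```text
time: 17.27
tool_pos: [477.2, 75.0, 44.0]
tcp_rot: [-0.609, 1.557, 2.564]
contact_force: [1.5, 10.9, -1.0]
grip_width: 23.0
```

>>> step_arm:
  targets:
    - [[-0.0003, 0.0018, 0, 0], [-0.0003, 0.002, 0, 0], [-0.0004, 0.0022, 0, 0], [-0.0004, 0.0024, 0, 0], [-0.0004, 0.0024, 0, 0]]

```text
time: 17.68
tool_pos: [477.2, 74.0, 44.2]
tcp_rot: [-0.722, 1.555, 2.451]
contact_force: [2.2, 10.2, 0.4]
grip_width: 23.1
```

>>> step_arm:
  targets:
    - [[-0.0003, 0.0018, 0, 0], [-0.0003, 0.002, 0, 0], [-0.0004, 0.0022, 0, 0], [-0.0004, 0.0024, 0, 0], [-0.0004, 0.0024, 0, 0]]

```text
time: 18.1
tool_pos: [477.3, 73.0, 44.4]
tcp_rot: [-0.816, 1.554, 2.357]
contact_force: [1.6, 11.0, 0.8]
grip_width: 22.9
```

Run:
```python
from h import *
crank([1,2],(0,147))
```

```text
loc [-129.4  -15.5   44.4] ang 190.5 r 85.0 Ftan -10.6 Frad 2.8 F [ 1.6 11.   0.8] w 22.9 t 18.1 [ 0.032 -0.999 -0.012]
1 [-0.0003, 0.0014, -0.0]
2 [-0.0007, 0.0029, -0.0]
```

>>> step_arm:
  targets:
    - [[-0.0004, 0.0018, 0, 0], [-0.0004, 0.002, 0, 0], [-0.0005, 0.0023, 0, 0], [-0.0006, 0.0025, 0, 0], [-0.0006, 0.0025, 0, 0]]

```text
time: 18.52
tool_pos: [477.3, 71.9, 44.7]
tcp_rot: [-0.888, 1.553, 2.285]
contact_force: [1.9, 11.3, -1.1]
grip_width: 23.3
```

>>> step_arm:
  targets:
    - [[-0.0004, 0.0018, 0, 0], [-0.0004, 0.002, 0, 0], [-0.0005, 0.0023, 0, 0], [-0.0006, 0.0025, 0, 0], [-0.0006, 0.0025, 0, 0]]

```text
time: 18.93
tool_pos: [477.3, 70.7, 44.9]
tcp_rot: [-0.95, 1.551, 2.223]
contact_force: [1.9, 10.3, -1.5]
grip_width: 23.3
```

>>> step_arm:
  targets:
    - [[-0.0004, 0.0018, 0, 0], [-0.0004, 0.002, 0, 0], [-0.0005, 0.0023, 0, 0], [-0.0006, 0.0025, 0, 0], [-0.0006, 0.0025, 0, 0]]

```text
time: 19.35
tool_pos: [477.4, 69.6, 45.2]
tcp_rot: [-1.008, 1.549, 2.165]
contact_force: [1.4, 10.8, -2.5]
grip_width: 23.0
```

>>> step_arm:
  targets:
    - [[-0.0004, 0.0018, 0, 0], [-0.0004, 0.002, 0, 0], [-0.0005, 0.0023, 0, 0], [-0.0006, 0.0025, 0, 0], [-0.0006, 0.0025, 0, 0]]

```text
time: 19.77
tool_pos: [477.4, 68.5, 45.4]
tcp_rot: [-1.054, 1.548, 2.119]
contact_force: [2.4, 11.0, -1.4]
grip_width: 23.5
```

Run:
```python
from h import *
crank([1,2],(0,147))
```

```text
loc [-129.4  -20.    45.4] ang 193.7 r 85.0 Ftan -10.9 Frad 1.2 F [ 2.4 11.  -1.4] w 23.5 t 19.7667 [ 0.031 -0.999 -0.02 ]
1 [-0.0003, 0.0014, -0.0]
2 [-0.0008, 0.0029, -0.0]
```

>>> step_arm:
  targets:
    - [[-0.0005, 0.0018, 0, 0], [-0.0005, 0.002, 0, 0], [-0.0006, 0.0023, 0, 0], [-0.0007, 0.0025, 0, 0], [-0.0007, 0.0025, 0, 0]]

```text
time: 20.18
tool_pos: [477.5, 67.4, 45.8]
tcp_rot: [-1.093, 1.546, 2.08]
contact_force: [1.7, 10.4, -1.7]
grip_width: 23.3
```

>>> step_arm:
  targets:
    - [[-0.0005, 0.0018, 0, 0], [-0.0005, 0.002, 0, 0], [-0.0006, 0.0023, 0, 0], [-0.0007, 0.0025, 0, 0], [-0.0007, 0.0025, 0, 0]]

```text
time: 20.6
tool_pos: [477.5, 66.2, 46.1]
tcp_rot: [-1.127, 1.544, 2.046]
contact_force: [2.4, 10.8, -1.7]
grip_width: 23.4
```

>>> step_arm:
  targets:
    - [[-0.0005, 0.0018, 0, 0], [-0.0005, 0.002, 0, 0], [-0.0006, 0.0023, 0, 0], [-0.0007, 0.0025, 0, 0], [-0.0007, 0.0025, 0, 0]]

```text
time: 21.02
tool_pos: [477.6, 65.1, 46.4]
tcp_rot: [-1.156, 1.542, 2.016]
contact_force: [2.6, 10.7, -1.6]
grip_width: 23.2
```

>>> step_arm:
  targets:
    - [[-0.0005, 0.0018, 0, 0], [-0.0005, 0.002, 0, 0], [-0.0006, 0.0023, 0, 0], [-0.0007, 0.0025, 0, 0], [-0.0007, 0.0025, 0, 0]]

```text
time: 21.43
tool_pos: [477.6, 64.0, 46.7]
tcp_rot: [-1.18, 1.54, 1.992]
contact_force: [1.9, 11.0, -1.6]
grip_width: 23.7
```

Run:
```python
from h import *
crank([1,2],(0,147))
```

```text
loc [-129.4  -24.5   46.7] ang 196.8 r 84.9 Ftan -10.9 Frad 1.7 F [ 1.9 11.  -1.6] w 23.7 t 21.4333 [ 0.03  -0.999 -0.028]
1 [-0.0004, 0.0014, -0.0]
2 [-0.0009, 0.0028, -0.0]
```

>>> step_arm:
  targets:
    - [[-0.0005, 0.0018, 0, 0], [-0.0006, 0.002, 0, 0], [-0.0007, 0.0022, 0, 0], [-0.0008, 0.0024, 0, 0], [-0.0008, 0.0024, 0, 0]]

```text
time: 21.85
tool_pos: [477.6, 63.0, 47.1]
tcp_rot: [-1.202, 1.538, 1.97]
contact_force: [2.6, 11.7, -1.0]
grip_width: 23.2
```

>>> step_arm:
  targets:
    - [[-0.0005, 0.0018, 0, 0], [-0.0006, 0.002, 0, 0], [-0.0007, 0.0022, 0, 0], [-0.0008, 0.0024, 0, 0], [-0.0008, 0.0024, 0, 0]]

```text
time: 22.27
tool_pos: [477.6, 62.0, 47.5]
tcp_rot: [-1.219, 1.536, 1.953]
contact_force: [2.4, 10.8, -2.6]
grip_width: 23.1
```

>>> step_arm:
  targets:
    - [[-0.0005, 0.0018, 0, 0], [-0.0006, 0.002, 0, 0], [-0.0007, 0.0022, 0, 0], [-0.0008, 0.0024, 0, 0], [-0.0008, 0.0024, 0, 0]]

```text
time: 22.68
tool_pos: [477.7, 60.9, 47.8]
tcp_rot: [-1.238, 1.534, 1.934]
contact_force: [2.9, 11.3, -1.2]
grip_width: 23.6
```

>>> step_arm:
  targets:
    - [[-0.0005, 0.0018, 0, 0], [-0.0006, 0.002, 0, 0], [-0.0007, 0.0022, 0, 0], [-0.0008, 0.0024, 0, 0], [-0.0008, 0.0024, 0, 0]]

```text
time: 23.1
tool_pos: [477.8, 60.0, 48.2]
tcp_rot: [-1.254, 1.532, 1.917]
contact_force: [2.4, 11.6, -3.0]
grip_width: 23.1
```

Run:
```python
from h import *
crank([1,2],(0,147))
```

```text
loc [-129.4  -28.5   48.2] ang 199.7 r 84.8 Ftan -11.9 Frad 1.0 F [ 2.4 11.6 -3. ] w 23.1 t 23.1 [ 0.03  -0.999 -0.037]
1 [-0.0003, 0.0015, -0.0]
2 [-0.0009, 0.0028, -0.0]
```

>>> step_arm:
  targets:
    - [[-0.0006, 0.0018, 0, 0], [-0.0007, 0.002, 0, 0], [-0.0008, 0.0022, 0, 0], [-0.0009, 0.0024, 0, 0], [-0.0009, 0.0024, 0, 0]]

```text
time: 23.52
tool_pos: [477.7, 59.6, 48.4]
tcp_rot: [-1.269, 1.529, 1.903]
contact_force: [4.0, 14.4, -5.0]
grip_width: 23.2
```

>>> step_arm:
  targets:
    - [[-0.0006, 0.0018, 0, 0], [-0.0007, 0.002, 0, 0], [-0.0008, 0.0022, 0, 0], [-0.0009, 0.0024, 0, 0], [-0.0009, 0.0024, 0, 0]]

```text
time: 23.93
tool_pos: [477.7, 59.5, 48.5]
tcp_rot: [-1.286, 1.526, 1.885]
contact_force: [3.8, 15.5, -6.8]
grip_width: 23.1
```

>>> step_arm:
  targets:
    - [[-0.0006, 0.0018, 0, 0], [-0.0007, 0.002, 0, 0], [-0.0008, 0.0022, 0, 0], [-0.0009, 0.0024, 0, 0], [-0.0009, 0.0024, 0, 0]]

```text
time: 24.35
tool_pos: [477.6, 59.4, 48.6]
tcp_rot: [-1.299, 1.522, 1.871]
contact_force: [5.1, 16.4, -6.0]
grip_width: 23.2
```

>>> step_arm:
  targets:
    - [[-0.0006, 0.0018, 0, 0], [-0.0007, 0.002, 0, 0], [-0.0008, 0.0022, 0, 0], [-0.0009, 0.0024, 0, 0], [-0.0009, 0.0024, 0, 0]]

```text
time: 24.77
tool_pos: [477.6, 59.4, 48.7]
tcp_rot: [-1.312, 1.519, 1.858]
contact_force: [4.6, 16.8, -5.7]
grip_width: 23.0
```

Run:
```python
from h import *
crank([1,2],(0,147))
```

```text
loc [-129.5  -29.1   48.7] ang 200.1 r 84.5 Ftan -17.6 Frad 0.4 F [ 4.6 16.8 -5.7] w 23.0 t 24.7667 [ 0.028 -0.998 -0.05 ]
1 [-0.0001, 0.0016, -0.0]
2 [-0.0007, 0.0029, -0.0]
```

The stop is reached at 200°, with about 17.6 N tangential. Slightly more, held steadily.

>>> step_arm:
  targets:
    - [[-0.0008, 0.0026, 0, 0], [-0.0008, 0.0026, 0, 0], [-0.0008, 0.0026, 0, 0], [-0.0008, 0.0026, 0, 0], [-0.0008, 0.0026, 0, 0]]

```text
time: 25.18
tool_pos: [477.6, 59.4, 48.7]
tcp_rot: [-1.325, 1.515, 1.845]
contact_force: [5.6, 18.1, -5.8]
grip_width: 22.9
```

>>> step_arm:
  targets:
    - [[-0.0008, 0.0026, 0, 0], [-0.0008, 0.0026, 0, 0], [-0.0008, 0.0026, 0, 0], [-0.0008, 0.0026, 0, 0], [-0.0008, 0.0026, 0, 0]]

```text
time: 25.6
tool_pos: [477.7, 59.4, 48.7]
tcp_rot: [-1.337, 1.511, 1.832]
contact_force: [4.4, 18.8, -5.5]
grip_width: 23.0
```

Run:
```python
from h import *
crank([1],(0,147))
```

```text
loc [-129.5  -29.1   48.7] ang 200.2 r 84.5 Ftan -19.3 Frad 1.3 F [ 4.4 18.8 -5.5] w 23.0 t 25.6 [ 0.027 -0.998 -0.058]
1 [-0.0001, 0.0016, -0.0]
```

>>> step_arm:
  targets:
    - [[-0.0008, 0.0026, 0, 0], [-0.0008, 0.0026, 0, 0], [-0.0008, 0.0026, 0, 0], [-0.0008, 0.0026, 0, 0], [-0.0008, 0.0026, 0, 0]]

```text
time: 26.02
tool_pos: [477.7, 59.4, 48.7]
tcp_rot: [-1.346, 1.508, 1.823]
contact_force: [4.1, 19.1, -5.7]
grip_width: 23.2
```

>>> step_arm:
  targets:
    - [[-0.0008, 0.0026, 0, 0], [-0.0008, 0.0026, 0, 0], [-0.0008, 0.0026, 0, 0], [-0.0008, 0.0026, 0, 0], [-0.0008, 0.0026, 0, 0]]

```text
time: 26.43
tool_pos: [477.6, 59.5, 48.7]
tcp_rot: [-1.354, 1.504, 1.815]
contact_force: [4.7, 18.8, -4.5]
grip_width: 23.4
```

>>> step_arm:
  targets:
    - [[0, 0.001, 0, 0], [0, 0.0005, 0, 0], [0, 0.0005, 0, 0], [0, 0.0005, 0, 0], [0, 0.0005, 0, 0]]

```text
time: 26.85
tool_pos: [477.7, 59.9, 48.5]
tcp_rot: [-1.361, 1.502, 1.808]
contact_force: [2.7, 9.2, -0.9]
grip_width: 23.1
```

>>> step_arm:
  targets:
    - [[0, 0, 0, 0], [0, 0, 0, 0], [0, 0, 0, 0], [0, 0, 0, 0], [0, 0, 0, 0]]
  jaw: 0.3

```text
time: 27.27
tool_pos: [477.6, 59.7, 48.4]
tcp_rot: [-1.355, 1.503, 1.814]
contact_force: [0.0, 0.5, 0.4]
grip_width: 51.9
```

Run:
```python
from h import *
crank([1],(0,147));print(st()[1].round(3).tolist())
```

```text
loc [-129.6  -28.8   48.4] ang 199.9 r 84.7 Ftan -0.3 Frad 0.5 F [0.  0.5 0.4] w 51.9 t 27.2667 [ 0.027 -0.997 -0.067]
1 [-0.0003, 0.0015, -0.0]
[[-0.016, 0.027, -1.0], [0.066, -0.997, -0.028], [-0.998, -0.067, 0.015]]
```

>>> step_arm:
  targets:
    - [[-0.01, -0.0007, 0, 0], [-0.04, -0.0027, 0.003, 0], [-0.08, -0.0054, 0.005, 0], [-0.12, -0.008, 0.008, 0], [-0.16, -0.0107, 0.01, 0]]

```text
time: 27.68
tool_pos: [469.1, 59.3, 210.6]
tcp_rot: [-1.34, 1.503, 1.828]
contact_force: [1.5, 1.0, 0.1]
grip_width: 64.7
```

>>> step_arm:
  targets:
    - [[-0.03, 0.02, 0, 0], [-0.05, 0.05, 0, 0], [-0.06, 0.09, 0, 0], [-0.06, 0.13, 0, 0], [-0.06, 0.16, 0, 0]]

```text
time: 28.1
tool_pos: [474.3, -107.1, 260.6]
tcp_rot: [-1.361, 1.505, 1.807]
contact_force: [-0.2, -0.3, -0.8]
grip_width: 64.1
```

>>> step_arm:
  targets:
    - [[0, 0.02, 0, 0], [0, 0.02, 0, 0], [0, 0.02, 0, 0], [0, 0.02, 0, 0], [0, 0.02, 0, 0]]

```text
time: 28.52
tool_pos: [474.7, -126.1, 259.4]
tcp_rot: [-1.36, 1.504, 1.808]
contact_force: [-0.5, 0.4, -0.4]
grip_width: 64.5
```

Run:
```python
from h import *
p,M,o=st();print(p,o['contact_force'],o['grip_width'],np.abs(o['dq']).max())
c=cap('side');cv2.imwrite('pics/s9c.png',cv2.resize(c['color'][110:270,140:370,::-1],None,fx=3.4,fy=3.4,interpolation=cv2.INTER_CUBIC))
```

```text
[ 474.73972062 -126.0720087   259.35769048] [-0.45730698  0.42163494 -0.39686858] 64.47356337561686 0.008168396485201427
```

View pics/s9c.png

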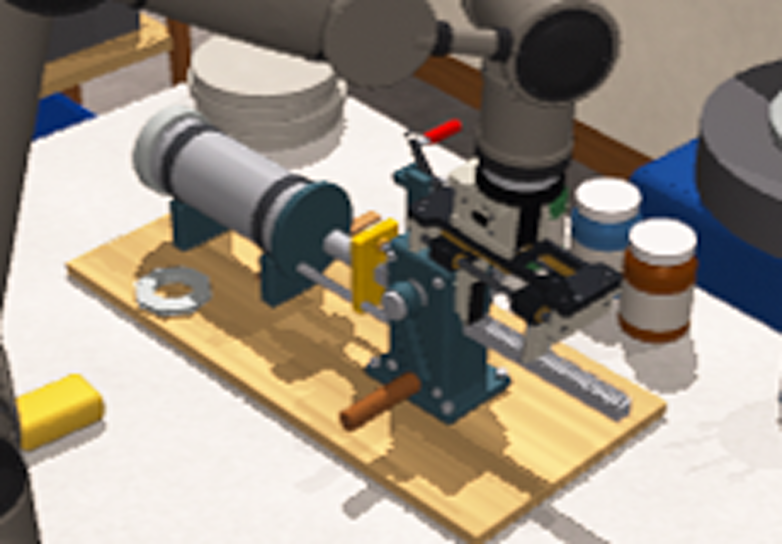

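The final view shows the crosshead (375,265) up against the stop and the handle (380,402) just past bottom. The pawl is on its rest with the knob at (440,133), the die ring and knife have not moved, and the robot is clear and still. Handing in.

```bash
python3 -c "
from plant import bot
print(bot.close_job())"
```

```text
the job is handed in; nothing more can be done
None
```

The extruder is ready for reloading, and I handed the job in at about 28.6 s of the 72 s allowed.

- **Easing the crank:** I turned it about 0.2 rad forward, to take the tooth off the pawl. It stayed there after release.
- **Pawl:** I lifted it by the red knob and threw it over the pin. Force readings taken at the end of each move stayed below about 15 N. The knob slipped about 7 mm in the pads near the top, but it stayed held until I released it on the barrel side. The pictures show it lying on its rest.
- **Crosshead:** I wound the crank back about 148° until it stopped moving at 200° from the top.
- **Seating force:** I pushed with 17.6 to 19.3 N at the handle for over a second. By the fourfold figure that is about 26 to 33 N at the bolt, inside the 20 to 55 N range. I then eased off and let go.

**Last checks:** the gripper is open and clear, the contact force is near 0 and the arm is still. The crosshead is up against the stop, and the die ring, knife and sponge are where they were. I did not look again at the ware board on the right; the arm only passed above it.

**Disagreements:** my camera estimate put the stop at about 198°, 2° short of where it was. The tool also tilted about 4° during the slow pushing, with no visible effect.

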